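# Load the seed tray, then work the long spoon out of the half-open drawer

## Robot

A 6-joint arm with a two-finger parallel gripper is mounted at the origin on the work surface. World frame = base frame: x ahead of the robot, y to its left, z up, the work surface at z = 0. Lengths are in m, angles in rad, forces in N, time in s.
With the tool pointing down it reaches from about 0.35 to 0.85 m from the base axis. Payload 8.1 kg.
Tool frame: the origin (TCP) lies on the mounting face of the last link; the fingertips stand 186 mm ahead of it and the grasp point (between the pads) lies 167 mm ahead of it; z points along the fingers, y is the line along which they close (so a half turn about z gives the same grasp; the last joint's range is limited). The gripper opens to 93 mm and grips with 3 to 60 N. Pads are 15 mm wide; open, the fingers measure 128 mm over their backs; the gripper's body (75 mm by 188 mm) begins 65 mm behind the grasp point.
Start: joints at [1.061, 0.13, 1.488, -0, 1.523, -0.085], TCP at [0.247, 0.547, 0.405] pointing down, gripper open.
Joint ranges: [-2.96, 2.96], [-0.89, 2.26], [0.02, 2.5], [-1.34, 4.48], [0, 2.73], [-2.66, 2.66]. Speed limits (rad/s): [2.39, 2.39, 2.79, 3.14, 3.14, 3.14].

## Interface

Orientations are given as a rotation vector (axis times angle).
In Python, from plant import read_state, read_camera, camera_params, close_job gives the robot as it stands. The module is installed in compiled form; this text tells all that it offers.
- The arm moves only by the tool servo_tool, never from a script. Its argument "increments" is a list of rows, each an object with "slide": the shift along the tool's x, y, z in mm, a list of three; "dr": the turn, a rotation vector about the tool's x, y, z in rad, a list of three; "jaw": the closure, from 0 (fully open) to 1 (shut). In form: [{"slide": [x, y, z], "dr": [ax, ay, az], "jaw": jaw}, ...]. A call has 1 to 20 rows; each row is the pose to reach, as a shift and turn from the pose commanded when the call began, along the tool's axes at that moment; what a row does not reach only later rows make up. A row lasts 1/10 s, in which the tool goes at most 50 mm and 8.59 degrees, less where a joint would pass 70% of its speed; a pose out of reach is approached as far as the arm can. A call with a gripper value outside its range is refused whole. The fingers move at their own pace and stop on an object; "force" is the grip in N (left out, the last holds). Time passes only in rows, so rows that repeat a pose let the fingers close. It gives the time, the measured TCP pose, the force, the opening and the grip force at its end, in the units of the state.
- read_state(): the state, without advancing time (a new reading comes with each control period).
- read_camera(name): name is "scene" or "side" or "wrist"; returns (picture, depth): 384x512x3 uint8, red, green, blue; 384x512 float32, m along the optical axis (not along the pixel's ray), 0 where there is no reading.
- camera_params(name): a dict with "fx", "fy", "cx", "cy" (pixels), "rvec" (rotation vector, rad) and "tvec" (3), from world to camera coordinates, as OpenCV has them. Camera axes: x right, y down, z forward; pixel columns grow to the right and rows downward; lengths in m; the calibration is good to about 2 mm. A picture is of the moment at which its call begins: read the wrist's pose just before it. camera_params takes no time and is no camera call; for the wrist camera it gives the pose at the moment of the call.
- close_job(): hands the job in; it is judged then, once.
The state is a dict: "t": time; "q": joint angles; "dq": joint speeds; "joint_torque": joint torques, N m; "tool_pos": TCP position; "orientation": TCP orientation; "force": force on the tool from outside, world axes, zero at the start; "wrist_torque": the same for the moment, N m; "opening": finger opening in m; "gripper_force": force on a finger pad.
Only numpy, scipy, OpenCV 4.12 (cv2) and the standard library are available. Lean on these libraries where they do the work, as an engineer would, in place of code of your own. Each camera call takes 0.05 s, during which the arm holds its last target. There are 200 camera calls.

## Task

Get the seed tray ready for watering: put one of the loose coir pellets into each empty cell of the tray, then take the long bamboo spoon out of the drawer; the drawer is on its stop and opens only half-way, so the spoon has to come out tilted, handle first, through the gap in front of the unit's top board. Finish while still holding the spoon in the gripper, keeping still, with its bowl over the tray and the whole spoon a good hand's breadth (more than 100 mm) above the sill; leave the pellets lying in their cells and do not disturb the tins, cup, bottle, herb pot and mister.

Things in the scene. Friction and masses are not known exactly. Their poses are not given: they have to be found in the camera images.
- pellet_a_mid (a point): dry compressed coir pellet, a brown disc 32 mm across and 14 mm thick, about 12 g, lying flat; the point is its centre (7 mm above what it lies on), z along the disc's axis; starts loose on the sill
- pellet_b_mid (a point): dry compressed coir pellet, a brown disc 32 mm across and 14 mm thick, about 12 g, lying flat; the point is its centre (7 mm above what it lies on), z along the disc's axis; starts loose on the sill
- pellet_c_mid (a point): dry compressed coir pellet, a brown disc 32 mm across and 14 mm thick, about 12 g, lying flat; the point is its centre (7 mm above what it lies on), z along the disc's axis; already lies in one of the tray's three cells (which one varies)
- tray_mid (a point): grey plastic seed-starter tray, a strip of three open cells in a row, 166 mm long (its x) by 64 mm (its y), 176 by 74 mm over its lip; rim 34 mm above the sill, floor and walls 4 mm thick, walls between cells 30 mm high; it does not move. The point is the middle of the tray at rim height
- cell0 (a point): the tray's cell at its -x end; each cell is 50 mm (tray x) by 56 mm (tray y) inside and 30 mm deep; the point is in the middle of the cell, 7 mm above its floor (11 mm above the sill), where the centre of a pellet lying in it would be; axes as the tray's
- cell1 (a point): the middle cell, as cell0, 54 mm further along the tray's +x
- cell2 (a point): the cell at the tray's +x end, as cell0, 108 mm further along the tray's +x
- spoon_mid (a point): long bamboo spoon, 240 mm long, about 35 g, lying bowl upward on the drawer's floor, nearly in line with the drawer (within 0.1 rad). x runs along the spoon from the handle's end to the bowl, z out of the open bowl. The handle is a flat-sided bar 14 mm wide (y) and 9 mm thick (z). The point lies half-way along the spoon, in the handle, 8 mm above the floor that the spoon lies on
- spoon: the same spoon, origin half-way along it, at floor level
- spoon_end (a point): the free end of the spoon's handle, 2 mm inside the end, at half thickness: at -118 mm along the spoon's x from spoon_mid and 3 mm lower; this end lies in the open part of the drawer, next to the drawer's front
- spoon_bowl (a point): centre of the spoon's round bowl (44 mm across, 15 mm high): at +98 mm along the spoon's x from spoon_mid
- spoon_tip (a point): the bowl's far tip, at +119 mm along the spoon's x from spoon_mid; at the start it is about 120 mm inside the unit, under the top board
- unit_mouth (a point): low wooden drawer unit, fixed on the sill: 275 mm deep (its x), 170 mm wide (its y), 72 mm high, front towards its own -x, where the drawer slides out. The point is the middle of the lower front edge of its 12 mm thick top board, 60 mm above the sill and 43 mm above the drawer's floor: the spoon must pass beneath this edge
- drawer_front (a point): middle of the top inner edge of the drawer's front panel, 58 mm above the sill and 41 mm above the drawer's floor: the spoon must pass over it. The panel is 14 mm thick, 170 mm wide, with an 18 mm brass knob outside. The drawer's floor lies 17 mm above the sill, 130 mm wide inside; its sides reach 50 mm above the sill. Axes as the unit's
- drawer (a joint): how far the drawer is out, m: starts at 0.124 to 0.130; a stop at 0.130 keeps it from coming further. The opening from drawer_front to unit_mouth is just as long. It takes about 4 N to slide
- tin_low: lowest of three stacked round tin boxes with press lids, 96 mm across and 42 mm high; to be left alone; origin at the centre of its underside
- tin_mid: middle tin of the stack, 88 mm across, 38 mm high; to be left alone; origin at the centre of its underside
- tin_top: top tin of the stack, 80 mm across, 34 mm high (the stack is 114 mm high); to be left alone; origin at the centre of its underside
- cup: yellow ceramic cup, 76 mm across the rim, 85 mm high; to be left alone; origin at the centre of its underside
- bottle: green glass bottle with swing stopper, 68 mm across, 243 mm high; to be left alone; origin at the centre of its underside
- herb_pot: herb in a terracotta pot 88 mm across, about 150 mm high with its leaves; to be left alone; origin at the centre of its underside
- mister: brass plant mister, 68 mm across, 165 mm high; to be left alone; origin at the centre of its underside
Not all that is in view belongs to the job. Of the things that look like the spoon, the larger one is meant.

How it is judged:
By the outcome, as a careful person would: the job done as asked, in the order asked, and still so for the second after the job is handed in, while the arm keeps its last pose, push and grip.
It also fails if it takes over 56 s, if anything falls off the work surface, if the arm or the gripper's body presses on something with over 40 N, if the wrist force passes 120 N, or if a joint passes its speed limit or range.

## Working session

There is one attempt and no reset: what is moved stays moved. The work goes in short steps, Python scripts to look and compute and a tool call to move; the robot and the scene stay as the last step left them, time stands still between calls to the robot, and variables do not carry over. Pictures are saved under pics/ and viewed, at most 11 in all, crops included, and the job is handed in when it is done.

Besides the shell and the picture viewer there is one more tool, called in YAML: its name, and indented under it one key for each argument. servo_tool: Moves the arm, as the interface text tells. Its arguments: {"type":"object","properties":{"increments":{"type":"array"},"force":{"type":"number"}},"required":["increments"]}

```bash
ls; mkdir -p pics; cat > h.py <<'E'
import numpy as np, cv2
from scipy.spatial.transform import Rotation as R
from plant import *
def cam(n):
    p=camera_params(n); im,d=read_camera(n); return im,d,p
def world(d,p):
    v,u=np.mgrid[:384,:512]
    c=np.stack([(u-p['cx'])/p['fx']*d,(v-p['cy'])/p['fy']*d,d],-1)
    M=R.from_rotvec(np.ravel(p['rvec'])).as_matrix()
    return (c-np.ravel(p['tvec']))@M   # M^T (c-t)
def save(n,im): cv2.imwrite('pics/'+n,im[...,::-1])
E
python3 - <<'E'
from h import *
ims=[]
for n in ['scene','side','wrist']:
    im,d,p=cam(n); np.savez(n+'0.npz',im=im,d=d,W=world(d,p)); ims.append(im)
    print(n,-R.from_rotvec(np.ravel(p['rvec'])).as_matrix().T@np.ravel(p['tvec']))
save('scene0.png',cv2.resize(ims[0],(800,600))); 
save('sw0.png',cv2.resize(np.hstack(ims[1:]),(800,300)))
print(read_state())
E
```

```text
pics
scene [ 1.23659748 -1.00233315  0.90999632]
side [-0.06862279 -0.89553404  0.95671378]
wrist [0.17002207 0.58158286 0.38348989]
{'t': 0.15, 'q': array([ 1.06056045e+00,  1.30984120e-01,  1.48899719e+00, -3.73235799e-06,
        1.52298241e+00, -8.53830296e-02]), 'dq': array([ 4.97477083e-05, -3.98013181e-03, -3.46316381e-03, -1.36441413e-03,
       -1.26120522e-03, -1.09670783e-03]), 'joint_torque': array([ 9.26221692e-04, -5.60476398e+01, -4.92338419e+01,  7.68824411e-02,
        3.05343757e-02, -5.89607271e-05]), 'tool_pos': array([0.24720315, 0.54652998, 0.40394791]), 'orientation': array([-6.62265035e-01, -3.07058626e+00,  2.06032345e-03]), 'force': array([ 1.61001196, -0.62639267,  0.60339369]), 'wrist_torque': array([-0.02304828, -0.00204799, -0.02074659]), 'gripper_force': 0.0, 'opening': 0.09284763211045986}
```

View pics/scene0.png

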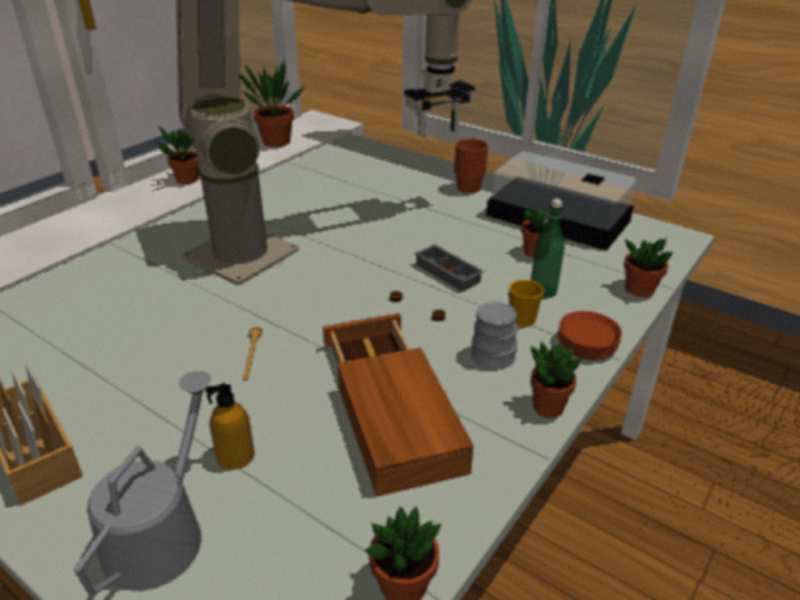

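View pics/sw0.png

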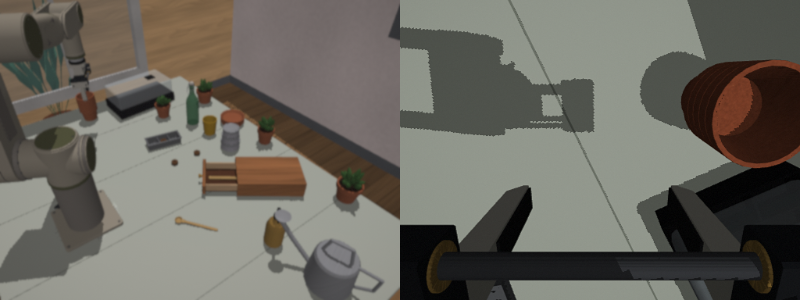

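The scene (800x600 view) shows pellets at (396,296) and (438,315), and the tray at (448,267) with a pellet near its middle. Spoon candidates are the small spoon loose on the sill at (252,352) and the one in the drawer at (370,347). The drawer spoon fits the description. I'll check it in a close crop.

```bash
python3 - <<'E'
from h import *
s=np.load('scene0.npz');t=np.load('side0.npz')
a=s['im'][195:255,200:280]; b=t['im'][190:260,250:345]; c=s['im'][150:210,240:320]
r=lambda x:cv2.resize(x,(400,300),interpolation=cv2.INTER_CUBIC)
save('crop1.png',np.vstack([np.hstack([r(a),r(b)]),np.hstack([r(c),r(t['im'][155:215,175:265])])]))
W=s['W']
for n,(u,v) in dict(pa=(396,296),pb=(438,315),tray=(448,267),spoon=(370,347),bottle=(548,270),cup=(526,290),tins=(496,310),mister=(232,430),herb=(537,240),drawerL=(327,325),drawerR=(399,319),unitFL=(340,375),unitFR=(424,349),unitBL=(377,480),unitBR=(468,452),herb2=(552,380)).items():
    print(n,W[int(v*.64),int(u*.64)].round(3))
E
```

```text
pa [0.452 0.068 0.012]
pb [0.573 0.065 0.011]
tray [0.483 0.243 0.019]
spoon [ 0.532 -0.135  0.025]
bottle [0.73  0.278 0.084]
cup [0.714 0.208 0.059]
tins [0.731 0.032 0.11 ]
mister [ 0.541 -0.512  0.094]
herb [0.682 0.305 0.134]
drawerL [ 0.441 -0.162  0.057]
drawerR [ 0.541 -0.042  0.047]
unitFL [ 0.565 -0.267  0.056]
unitFR [ 0.609 -0.044 -0.001]
unitBL [ 0.77  -0.416  0.04 ]
unitBR [ 0.864 -0.289  0.056]
herb2 [ 0.913 -0.081  0.094]
```

View pics/crop1.png

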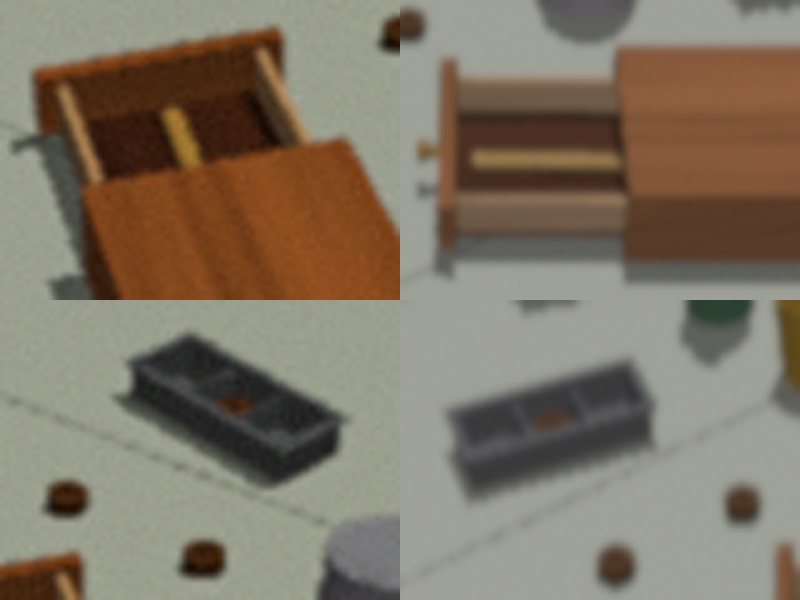

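Crop: the drawer holds a single handle, running under the top board, so that is the spoon. The pellet in the tray is in the middle cell, so cells 0 and 2 are empty. Next I'll fit the geometry from depth.

```bash
python3 - <<'E'
from h import *
for n in ['scene','side']:
    f=np.load(n+'0.npz');W=f['W'].reshape(-1,3);I=f['im'].reshape(-1,3).astype(float)
    ok=f['d'].ravel()>0; x,y,z=W.T
    def rect(m,name):
        P=W[m&ok]; 
        if len(P)<4: print(n,name,len(P));return
        c,(w,h),a=cv2.minAreaRect((P[:,:2]*1000).astype(np.float32)); 
        print(n,name,len(P),np.round(c,1),np.round((w,h),1),round(a,1),'z',np.median(P[:,2]).round(4),'mean',P[:,:2].mean(0).round(4))
    table=(abs(x-.3)<.1)&(abs(y+.1)<.1)&(abs(z)<.02);print('table z',np.median(z[table&ok]))
    rect((z>.064)&(z<.08)&(x>.45)&(x<.9)&(y<0)&(y>-.5)&(x+y<.62),'unit')
    rect((z>.03)&(z<.04)&(x>.38)&(x<.6)&(y>.15)&(y<.34),'tray rim')
    rect((z>.015)&(z<.045)&(x>.38)&(x<.6)&(y>.15)&(y<.34),'tray all')
    rect((z>.010)&(z<.02)&(np.hypot(x-.452,y-.068)<.03),'pa')
    rect((z>.010)&(z<.02)&(np.hypot(x-.573,y-.065)<.03),'pb')
    yel=(I[:,0]>1.15*I[:,1])&(I[:,1]>1.25*I[:,2])&(I[:,0]>110)
    rect(yel&(z>.015)&(z<.035)&(np.hypot(x-.532,y+.13)<.06),'spoon')
    rect((z>.108)&(z<.12)&(np.hypot(x-.73,y-.03)<.07),'tintop')
E
```

```text
table z -0.0008622046648026026
scene unit 4314 [ 715.  -310.6] [354.2 378.8] 0.0 z 0.071 mean [ 0.72   -0.2831]
scene tray rim 164 [484.9 237.9] [ 79.9 179.9] 76.0 z 0.0325 mean [0.4856 0.2388]
scene tray all 458 [485.2 239.2] [ 80.5 180. ] 77.6 z 0.027 mean [0.4861 0.2393]
scene pa 32 [449.5  70.7] [28.8 25.4] 73.1 z 0.0124 mean [0.4497 0.0699]
scene pb 37 [574.5  66.3] [26.5 32.9] 52.7 z 0.013 mean [0.5725 0.0664]
scene spoon 39 [ 532.4 -134.8] [13.6 62.8] 50.7 z 0.0254 mean [ 0.5322 -0.1357]
scene tintop 312 [738.7  18. ] [75.5 82.2] 30.2 z 0.1116 mean [0.7394 0.0173]
table z 0.00032106661313345124
side unit 3213 [ 690.4 -309.1] [419.1 381.1] 0.0 z 0.0727 mean [ 0.7085 -0.2798]
side tray rim 211 [487.  238.4] [ 82.7 175.1] 77.0 z 0.0336 mean [0.4853 0.2411]
side tray all 486 [487.  238.4] [ 82.7 175.1] 77.0 z 0.0288 mean [0.4871 0.2403]
side pa 41 [449.8  71.8] [26.6 30.2] 46.5 z 0.0133 mean [0.4497 0.0714]
side pb 37 [573.1  67.7] [24.8 30.1] 71.3 z 0.0146 mean [0.5716 0.0671]
side spoon 103 [ 530.1 -133.3] [ 18.2 114.4] 52.4 z 0.027 mean [ 0.5415 -0.1434]
side tintop 236 [740.1  18.8] [81.6 77.8] 50.1 z 0.1132 mean [0.7389 0.0177]
```

```bash
cat >> h.py <<'E'
def down(yaw):
    y=np.array([np.cos(yaw),np.sin(yaw),0]); z=np.array([0,0,-1.]); return np.stack([np.cross(y,z),y,z],1)
def plan(seq):
    """seq of (name, tip/grasp xyz, offset ahead of TCP, Rmat): print slide mm and dr from present pose"""
    s=read_state(); R0=R.from_rotvec(s['orientation']).as_matrix(); p0=s['tool_pos']
    print('t',round(s['t'],2),'q',s['q'].round(2),'open',round(s['opening'],4),'F',s['force'].round(1))
    for n,x,off,Rt in seq:
        tcp=np.array(x)-off*Rt[:,2]
        print(n,'slide',(R0.T@(tcp-p0)*1000).round(1),'dr',R.from_matrix(R0.T@Rt).as_rotvec().round(4),'tcp',tcp.round(3))
E
python3 - <<'E'
from h import *
s=read_state();print(R.from_rotvec(s['orientation']).as_matrix().round(3))
for yaw in (np.deg2rad(77),np.deg2rad(77)-np.pi):
    D=down(yaw)
    plan([('above a',(.450,.0705,.09),.186,D),('at a',(.450,.0705,.004),.186,D)])
# unit fit: top board by colour/height, main component
f=np.load('side0.npz')
for n in ['scene','side']:
    f=np.load(n+'0.npz');W=f['W'];z=W[...,2];I=f['im'].astype(float)
    m=((z>.066)&(z<.078)&(f['d']>0)&(I[...,0]>1.5*I[...,2])&(np.hypot(W[...,0]-.69,W[...,1]+.26)<.25)).astype(np.uint8)
    k,l,st,_=cv2.connectedComponentsWithStats(m);i=1+st[1:,4].argmax()
    c,wh,a=cv2.minAreaRect((W[l==i][:,:2]*1000).astype(np.float32));print(n,c,wh,a)
    print(cv2.boxPoints((c,wh,a)).round())
E
```

```text
[[-0.911  0.412 -0.001]
 [ 0.412  0.911 -0.001]
 [ 0.    -0.001 -1.   ]]
t 0.15 q [ 1.06  0.13  1.49 -0.    1.52 -0.09] open 0.0928 F [ 1.6 -0.6  0.6]
above a slide [-381.  -349.9  128.4] dr [-0.0014 -0.0002 -0.198 ] tcp [0.45  0.07  0.276]
at a slide [-381.  -349.8  214.4] dr [-0.0014 -0.0002 -0.198 ] tcp [0.45 0.07 0.19]
t 0.15 q [ 1.06  0.13  1.49 -0.    1.52 -0.09] open 0.0928 F [ 1.6 -0.6  0.6]
above a slide [-381.  -349.9  128.4] dr [-4.0000e-04  2.0000e-03  2.9436e+00] tcp [0.45  0.07  0.276]
at a slide [-381.  -349.8  214.4] dr [-4.0000e-04  2.0000e-03  2.9436e+00] tcp [0.45 0.07 0.19]
scene (709.6393432617188, -269.6839599609375) (170.8511505126953, 279.8984375) 53.33512878417969
[[ 546. -255.]
 [ 771. -422.]
 [ 873. -285.]
 [ 648. -118.]]
side (708.1510009765625, -270.440673828125) (173.03298950195312, 272.51763916015625) 53.520938873291016
[[ 547. -259.]
 [ 766. -421.]
 [ 869. -282.]
 [ 650. -120.]]
```

servo_tool:
  increments:
    - {"slide": [-381,-350,128],"dr": [0,0,-0.198],"jaw": 0.35}
    - {"slide": [-381,-350,128],"dr": [0,0,-0.198],"jaw": 0.35}
    - {"slide": [-381,-350,128],"dr": [0,0,-0.198],"jaw": 0.35}
    - {"slide": [-381,-350,128],"dr": [0,0,-0.198],"jaw": 0.35}
    - {"slide": [-381,-350,128],"dr": [0,0,-0.198],"jaw": 0.35}
    - {"slide": [-381,-350,128],"dr": [0,0,-0.198],"jaw": 0.35}
    - {"slide": [-381,-350,128],"dr": [0,0,-0.198],"jaw": 0.35}
    - {"slide": [-381,-350,128],"dr": [0,0,-0.198],"jaw": 0.35}
    - {"slide": [-381,-350,128],"dr": [0,0,-0.198],"jaw": 0.35}
    - {"slide": [-381,-350,128],"dr": [0,0,-0.198],"jaw": 0.35}
    - {"slide": [-381,-350,128],"dr": [0,0,-0.198],"jaw": 0.35}
    - {"slide": [-381,-350,128],"dr": [0,0,-0.198],"jaw": 0.35}
    - {"slide": [-381,-350,128],"dr": [0,0,-0.198],"jaw": 0.35}
    - {"slide": [-381,-350,128],"dr": [0,0,-0.198],"jaw": 0.35}
  force: 15

```text
t: 1.55
tool_pos: [0.4499, 0.0716, 0.2769]
orientation: [-0.355, -3.121, -0.001]
force: [-1.1, 0.9, 0.0]
opening: 0.0607
gripper_force: 0.0
```

```bash
python3 - <<'E'
from h import *
im,d,p=cam('wrist'); np.savez('w1.npz',im=im,d=d,W=world(d,p)); save('w1.png',im)
D=down(np.deg2rad(77))
W=world(d,p);x,y,z=[W[...,i] for i in range(3)]
for n,c in dict(a=(.45,.07),b=(.573,.067)).items():
    m=(d>0)&(z>.010)&(z<.02)&(np.hypot(x-c[0],y-c[1])<.03)
    if m.sum()>5:
        P=(W[m][:,:2]*1000).astype(np.float32); print(n,m.sum(),cv2.minEnclosingCircle(P),np.median(z[m]))
plan([('at a',(.450,.0705,.004),.186,D)])
E
```

```text
a 1332 ((448.99658203125, 75.07939910888672), 15.831575393676758) 0.013669422969137469
b 18 ((557.9307861328125, 74.38702392578125), 5.893563747406006) 0.010618459699083701
t 1.6 q [ 0.05 -0.17  2.02  0.    1.29 -1.3 ] open 0.0605 F [-0.2  0.2  0.6]
at a slide [-0.3 -1.3 87. ] dr [0.0004 0.0002 0.0014] tcp [0.45 0.07 0.19]
```

View pics/w1.png

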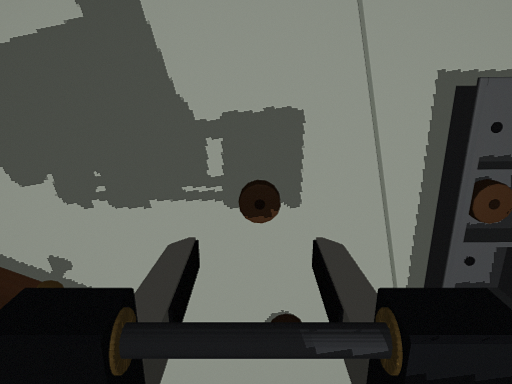

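The wrist view shows pellet a at (259,201) between the fingers, pellet b partly visible at (285,320), and the middle cell's pellet at (492,203). I'll shift about 4 mm, descend and grip.

servo_tool:
  increments:
    - {"slide": [2,2.5,40],"dr": [0,0,0],"jaw": 0.35}
    - {"slide": [2,2.5,70],"dr": [0,0,0],"jaw": 0.35}
    - {"slide": [2,2.5,86],"dr": [0,0,0],"jaw": 0.35}
    - {"slide": [2,2.5,86],"dr": [0,0,0],"jaw": 0.35}
    - {"slide": [2,2.5,86],"dr": [0,0,0],"jaw": 0.8}
    - {"slide": [2,2.5,86],"dr": [0,0,0],"jaw": 0.8}
    - {"slide": [2,2.5,86],"dr": [0,0,0],"jaw": 0.8}
    - {"slide": [2,2.5,86],"dr": [0,0,0],"jaw": 0.8}
    - {"slide": [2,2.5,86],"dr": [0,0,0],"jaw": 0.8}
    - {"slide": [2,2.5,40],"dr": [0,0,0],"jaw": 0.8}
    - {"slide": [2,2.5,10],"dr": [0,0,0],"jaw": 0.8}
    - {"slide": [2,2.5,10],"dr": [0,0,0],"jaw": 0.8}
    - {"slide": [2,2.5,10],"dr": [0,0,0],"jaw": 0.8}
  force: 15

```text
t: 2.9
tool_pos: [0.4491, 0.0736, 0.2675]
orientation: [0.355, 3.119, 0.001]
force: [-0.6, -0.9, 0.4]
opening: 0.0312
gripper_force: 15.0
```

```bash
python3 - <<'E'
from h import *
D=down(np.deg2rad(77))
plan([('above c0',(.4334,.2512,.08),.186,D),('above c2',(.5386,.2268,.08),.186,D)])
f=np.load('w1.npz');W=f['W'];d=f['d'];z=W[...,2]
m=(d>0)&(z>.029)&(z<.04)&(W[...,1]>.15)&(W[...,1]<.3);P=W[m];print(m.sum(),np.median(P[:,2]),cv2.boxPoints(cv2.minAreaRect((P[:,:2]*1000).astype(np.float32))).round())
# pellet in the middle cell
m=(d>0)&(f['im'][...,0]>1.4*f['im'][...,2])&(z>.008)&(z<.03)&(np.hypot(W[...,0]-.486,W[...,1]-.239)<.03)
print(m.sum(),W[m].mean(0))
E
```

```text
t 2.9 q [ 0.05 -0.16  2.03 -0.    1.27 -1.29] open 0.0312 F [-0.6 -0.9  0.4]
above c0 slide [ 55.3 169.5   1.4] dr [ 0.0006  0.002  -0.    ] tcp [0.433 0.251 0.266]
above c2 slide [-52.7 169.4   1.7] dr [ 0.0006  0.002  -0.    ] tcp [0.539 0.227 0.266]
3793 0.033455029129612804 [[393. 195.]
 [568. 193.]
 [569. 246.]
 [393. 249.]]
1491 [0.48457076 0.24086167 0.01699708]
```

servo_tool:
  increments:
    - {"slide": [55,170,2],"dr": [0,0,0],"jaw": 0.8}
    - {"slide": [55,170,2],"dr": [0,0,0],"jaw": 0.8}
    - {"slide": [55,170,2],"dr": [0,0,0],"jaw": 0.8}
    - {"slide": [55,170,2],"dr": [0,0,0],"jaw": 0.8}
    - {"slide": [55,170,2],"dr": [0,0,0],"jaw": 0.8}
    - {"slide": [55,170,2],"dr": [0,0,0],"jaw": 0.8}
    - {"slide": [55,170,2],"dr": [0,0,0],"jaw": 0.8}

```text
t: 3.6
tool_pos: [0.4331, 0.2506, 0.2635]
orientation: [-0.356, -3.12, 0.002]
force: [-1.0, -0.3, 0.1]
opening: 0.0312
gripper_force: 15.0
```

```bash
python3 - <<'E'
from h import *
im,d,p=cam('wrist'); W=world(d,p);z=W[...,2];save('w2.png',im)
m=(d>0)&(z>.029)&(z<.04)&(W[...,1]>.15)&(W[...,1]<.34)&(W[...,0]<.6)&(W[...,0]>.36);P=(W[m][:,:2]*1000).astype(np.float32)
r=cv2.minAreaRect(P);print(m.sum(),r,cv2.boxPoints(r).round())
D=down(np.deg2rad(77))
plan([('c0',(.4334,.2512,.037),.186,D)])
E
```

```text
4330 ((482.6053161621094, 243.64735412597656), (74.24405670166016, 168.6783905029297), 77.46305084228516) [[392. 226.]
 [557. 189.]
 [573. 262.]
 [408. 298.]]
t 3.65 q [ 0.42 -0.02  1.91 -0.    1.25 -0.92] open 0.0313 F [-0.3 -0.4 -0.1]
c0 slide [ 0.   0.7 40.9] dr [-0.0012 -0.0011 -0.0011] tcp [0.433 0.251 0.223]
```

View pics/w2.png

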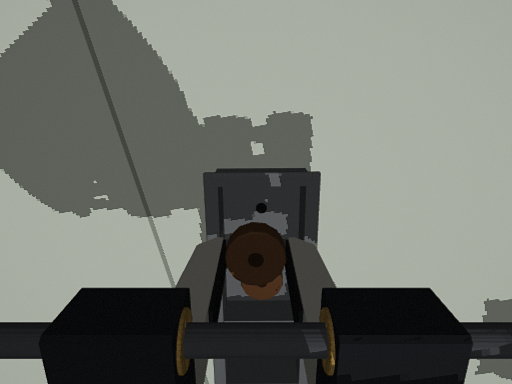

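The wrist view shows the held pellet at (257,258) over the end cell, with the tray's centreline at column 262, about 3 mm off. I'll correct, lower and release.

servo_tool:
  increments:
    - {"slide": [0.5,3,25],"dr": [0,0,0],"jaw": 0.8}
    - {"slide": [0.5,3,41.5],"dr": [0,0,0],"jaw": 0.8}
    - {"slide": [0.5,3,41.5],"dr": [0,0,0],"jaw": 0.8}
    - {"slide": [0.5,3,41.5],"dr": [0,0,0],"jaw": 0.8}
    - {"slide": [0.5,3,41.5],"dr": [0,0,0],"jaw": 0.5}
    - {"slide": [0.5,3,41.5],"dr": [0,0,0],"jaw": 0.5}
    - {"slide": [0.5,3,41.5],"dr": [0,0,0],"jaw": 0.4}
    - {"slide": [0.5,3,41.5],"dr": [0,0,0],"jaw": 0.35}
    - {"slide": [0.5,3,10],"dr": [0,0,0],"jaw": 0.35}
    - {"slide": [0.5,3,-15],"dr": [0,0,0],"jaw": 0.35}
    - {"slide": [0.5,3,-15],"dr": [0,0,0],"jaw": 0.35}
    - {"slide": [0.5,3,-15],"dr": [0,0,0],"jaw": 0.35}

```text
t: 4.85
tool_pos: [0.4338, 0.2549, 0.2803]
orientation: [0.355, 3.12, 0.001]
force: [-0.9, -0.6, -0.5]
opening: 0.0602
gripper_force: 0.0
```

```bash
python3 - <<'E'
from h import *
D=down(np.deg2rad(77))
plan([('above b',(.5725,.0705,.09),.186,D)])
E
```

```text
t 4.85 q [ 0.43 -0.04  1.89 -0.    1.28 -0.91] open 0.0602 F [-0.9 -0.6 -0.5]
above b slide [-176.6 -148.5    4.4] dr [0.0011 0.0014 0.0003] tcp [0.572 0.07  0.276]
```

servo_tool:
  increments:
    - {"slide": [-177,-148,4],"dr": [0,0,0],"jaw": 0.35}
    - {"slide": [-177,-148,4],"dr": [0,0,0],"jaw": 0.35}
    - {"slide": [-177,-148,4],"dr": [0,0,0],"jaw": 0.35}
    - {"slide": [-177,-148,4],"dr": [0,0,0],"jaw": 0.35}
    - {"slide": [-177,-148,4],"dr": [0,0,0],"jaw": 0.35}
    - {"slide": [-177,-148,4],"dr": [0,0,0],"jaw": 0.35}
    - {"slide": [-177,-148,4],"dr": [0,0,0],"jaw": 0.35}
    - {"slide": [-177,-148,4],"dr": [0,0,0],"jaw": 0.35}
    - {"slide": [-177,-148,4],"dr": [0,0,0],"jaw": 0.35}

```text
t: 5.75
tool_pos: [0.572, 0.0719, 0.2752]
orientation: [-0.353, -3.121, -0.0]
force: [0.2, -0.1, 0.8]
opening: 0.0604
gripper_force: 0.0
```

```bash
python3 - <<'E'
from h import *
im,d,p=cam('wrist'); W=world(d,p);x,y,z=[W[...,i] for i in range(3)]
m=(d>0)&(z>.010)&(z<.02)&(np.hypot(x-.573,y-.07)<.03)
(c,r)=cv2.minEnclosingCircle((W[m][:,:2]*1000).astype(np.float32));print(m.sum(),c,r)
D=down(np.deg2rad(77)); plan([('at b',(c[0]/1000,c[1]/1000,.005),.186,D)])
im,d,p=cam('scene');save('s2.png',np.hstack([cv2.resize(im[150:210,240:320],(400,300),interpolation=cv2.INTER_CUBIC)]))
E
```

```text
1335 (572.471435546875, 71.17118072509766) 15.842935562133789
t 5.8 q [ 0.04  0.17  1.69  0.    1.29 -1.31] open 0.0602 F [ 0.5 -0.2  0.6]
at b slide [-0.6 -0.6 84.5] dr [ 0.     -0.0006  0.0018] tcp [0.572 0.071 0.191]
```

View pics/s2.png

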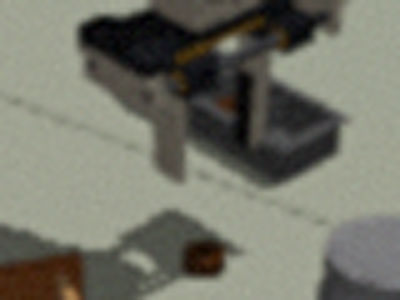

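The gripper hides cell 0 in this view, so I'll check it later. Pellet b is centred, so I'll grip it and carry it above cell 2.

servo_tool:
  increments:
    - {"slide": [-0.5,-0.5,40],"dr": [0,0,0],"jaw": 0.35}
    - {"slide": [-0.5,-0.5,70],"dr": [0,0,0],"jaw": 0.35}
    - {"slide": [-0.5,-0.5,84.5],"dr": [0,0,0],"jaw": 0.35}
    - {"slide": [-0.5,-0.5,84.5],"dr": [0,0,0],"jaw": 0.35}
    - {"slide": [-0.5,-0.5,84.5],"dr": [0,0,0],"jaw": 0.8}
    - {"slide": [-0.5,-0.5,84.5],"dr": [0,0,0],"jaw": 0.8}
    - {"slide": [-0.5,-0.5,84.5],"dr": [0,0,0],"jaw": 0.8}
    - {"slide": [-0.5,-0.5,84.5],"dr": [0,0,0],"jaw": 0.8}
    - {"slide": [-0.5,-0.5,84.5],"dr": [0,0,0],"jaw": 0.8}
    - {"slide": [-0.5,-0.5,40],"dr": [0,0,0],"jaw": 0.8}
    - {"slide": [-0.5,-0.5,10],"dr": [0,0,0],"jaw": 0.8}
    - {"slide": [68.5,146.5,10],"dr": [0,0,0],"jaw": 0.8}
    - {"slide": [68.5,146.5,10],"dr": [0,0,0],"jaw": 0.8}
    - {"slide": [68.5,146.5,10],"dr": [0,0,0],"jaw": 0.8}
    - {"slide": [68.5,146.5,10],"dr": [0,0,0],"jaw": 0.8}
    - {"slide": [68.5,146.5,10],"dr": [0,0,0],"jaw": 0.8}
    - {"slide": [68.5,146.5,10],"dr": [0,0,0],"jaw": 0.8}
    - {"slide": [68.5,146.5,10],"dr": [0,0,0],"jaw": 0.8}

```text
t: 7.65
tool_pos: [0.5394, 0.2274, 0.2656]
orientation: [-0.358, -3.121, 0.001]
force: [0.2, 0.1, 0.1]
opening: 0.0312
gripper_force: 15.0
```

```bash
python3 - <<'E'
from h import *
im,d,p=cam('wrist'); W=world(d,p);x,y,z=[W[...,i] for i in range(3)];save('w3.png',im)
m=(d>0)&(z>.029)&(z<.04)&(y>.15)&(y<.34)&(x<.6)&(x>.36)
r=cv2.minAreaRect((W[m][:,:2]*1000).astype(np.float32));print(m.sum(),r)
D=down(np.deg2rad(77)); plan([('c2',(.538,.230,.037),.186,D)])
E
```

```text
8222 ((492.2902526855469, 241.49163818359375), (74.45072174072266, 162.87887573242188), 77.32756042480469)
t 7.7 q [ 0.31  0.2   1.67 -0.    1.27 -1.03] open 0.0315 F [ 0.5 -1.1  1.2]
c2 slide [ 2.   2.3 42.7] dr [-0.0005 -0.     -0.0018] tcp [0.538 0.23  0.223]
```

View pics/w3.png

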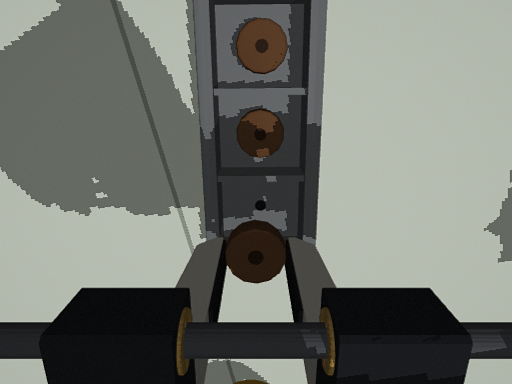

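The view shows pellets lying flat in cell 0 at (262,45) and cell 1 at (260,133), with cell 2 empty below the held pellet at (256,251). I'll lower and release.

servo_tool:
  increments:
    - {"slide": [2,2.5,25],"dr": [0,0,0],"jaw": 0.8}
    - {"slide": [2,2.5,43],"dr": [0,0,0],"jaw": 0.8}
    - {"slide": [2,2.5,43],"dr": [0,0,0],"jaw": 0.8}
    - {"slide": [2,2.5,43],"dr": [0,0,0],"jaw": 0.8}
    - {"slide": [2,2.5,43],"dr": [0,0,0],"jaw": 0.5}
    - {"slide": [2,2.5,43],"dr": [0,0,0],"jaw": 0.5}
    - {"slide": [2,2.5,43],"dr": [0,0,0],"jaw": 0.4}
    - {"slide": [2,2.5,43],"dr": [0,0,0],"jaw": 0.35}
    - {"slide": [2,2.5,10],"dr": [0,0,0],"jaw": 0.4}
    - {"slide": [2,2.5,-40],"dr": [0,0,0],"jaw": 0.5}
    - {"slide": [2,2.5,-60],"dr": [0,0,0],"jaw": 0.5}
    - {"slide": [2,2.5,-60],"dr": [0,0,0],"jaw": 0.5}

```text
t: 8.9
tool_pos: [0.539, 0.2323, 0.3311]
orientation: [0.354, 3.114, 0.006]
force: [-0.3, -0.1, 0.9]
opening: 0.0464
gripper_force: 0.0
```

```bash
python3 - <<'E'
from h import *
a=np.deg2rad(-36.6); U=np.array([np.cos(a),np.sin(a),0]); M=np.array([.5985,-.188,0.017])
D=down(a+np.pi/2)
g=M+U*-.09
plan([('above handle, cam view',(g[0],g[1],.15),.186,D)])
E
```

```text
t 8.9 q [ 0.32  0.14  1.62 -0.    1.38 -1.02] open 0.0464 F [-0.3 -0.1  0.9]
above handle, cam view slide [ -69.9 -360.1   -6. ] dr [0.0058 0.0062 0.4122] tcp [ 0.526 -0.134  0.336]
```

servo_tool:
  increments:
    - {"slide": [-70,-360,-6],"dr": [0,0,0.412],"jaw": 0.5}
    - {"slide": [-70,-360,-6],"dr": [0,0,0.412],"jaw": 0.5}
    - {"slide": [-70,-360,-6],"dr": [0,0,0.412],"jaw": 0.5}
    - {"slide": [-70,-360,-6],"dr": [0,0,0.412],"jaw": 0.5}
    - {"slide": [-70,-360,-6],"dr": [0,0,0.412],"jaw": 0.5}
    - {"slide": [-70,-360,-6],"dr": [0,0,0.412],"jaw": 0.5}
    - {"slide": [-70,-360,-6],"dr": [0,0,0.412],"jaw": 0.5}
    - {"slide": [-70,-360,-6],"dr": [0,0,0.412],"jaw": 0.5}
    - {"slide": [-70,-360,-6],"dr": [0,0,0.412],"jaw": 0.5}
    - {"slide": [-70,-360,-6],"dr": [0,0,0.412],"jaw": 0.5}
    - {"slide": [-70,-360,-6],"dr": [0,0,0.412],"jaw": 0.5}
    - {"slide": [-70,-360,-6],"dr": [0,0,0.412],"jaw": 0.5}

```text
t: 10.1
tool_pos: [0.525, -0.1332, 0.3315]
orientation: [-0.983, -2.983, -0.0]
force: [-0.5, 0.8, -0.2]
opening: 0.0466
gripper_force: 0.0
```

```bash
cat > sp.py <<'E'
from h import *
im,d,p=cam('wrist'); W=world(d,p);x,y,z=[W[...,i] for i in range(3)];save('w4.png',im);np.savez('w4.npz',im=im,d=d,W=W)
I=im.astype(float)
a=np.deg2rad(-36.6); U=np.array([np.cos(a),np.sin(a)]);V=np.array([-U[1],U[0]]);M=np.array([.5985,-.188])
u=(W[...,:2]-M)@U; v=(W[...,:2]-M)@V
m=(d>0)&(z>.022)&(z<.032)&(u>-.125)&(u<-.005)&(abs(v)<.06)
m=cv2.morphologyEx(m.astype(np.uint8),cv2.MORPH_OPEN,np.ones((3,3)))>0
P=(W[m][:,:2]*1000).astype(np.float32);r=cv2.minAreaRect(P)
print('handle',m.sum(),r,cv2.boxPoints(r).round().tolist(),np.median(z[m]),'u',u[m].min(),u[m].max(),'v',v[m].min(),v[m].max())
vx,vy,x0,y0=cv2.fitLine(P,cv2.DIST_L2,0,.01,.01).ravel();print('line deg',np.rad2deg(np.arctan2(vy,vx)),x0,y0)
for n,(lo,hi,ul,uh) in dict(front=(.052,.064,-.16,-.1),top=(.066,.08,-.02,.1)).items():
    m=(d>0)&(z>lo)&(z<hi)&(u>ul)&(u<uh)&(abs(v)<.05);print(n,m.sum(),np.percentile(u[m],[2,98]) if m.any() else '')
plan([])
E
python3 sp.py
```

```text
handle 1868 ((551.0100708007812, -148.53968811035156), (13.994975090026855, 113.39871215820312), 51.063941955566406) [[503.0, -118.0], [591.0, -190.0], [600.0, -179.0], [511.0, -107.0]] 0.026910460352255416 u -0.11830004486381221 -0.005116828318820527 v -0.005558249009276602 0.012000134628294145
line deg -38.950012 548.89966 -146.9388
front 2650 [-0.14419404 -0.13077807]
top 4333 [-0.00106571  0.07219964]
t 10.15 q [-0.34  0.02  1.74  0.    1.38 -1.28] open 0.0467 F [-0.7 -0.7  0.1]
```

View pics/w4.png

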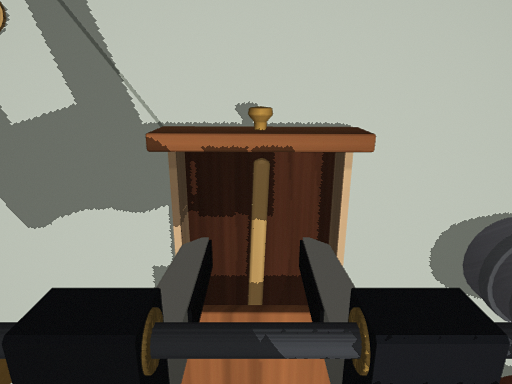

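The view shows the handle from (262,163) at the drawer front to (257,300) at the top board, single and clear of the sides. I'll grip it 50 mm from its end.

```bash
python3 - <<'E'
from h import *
D=down(np.deg2rad(51.05)); g=(.5459,-.1439)
plan([('hi',(*g,.08),.186,D),('grip',(*g,.019),.186,D)])
E
```

```text
t 10.15 q [-0.34  0.02  1.74  0.    1.38 -1.28] open 0.0467 F [-0.7 -0.7  0.1]
hi slide [-23.1   4.   65.6] dr [ 0.0001 -0.0003  0.043 ] tcp [ 0.546 -0.144  0.266]
grip slide [-23.1   4.  126.6] dr [ 0.0001 -0.0003  0.043 ] tcp [ 0.546 -0.144  0.205]
```

servo_tool:
  increments:
    - {"slide": [-23,4,40],"dr": [0,0,0.043],"jaw": 0.5}
    - {"slide": [-23,4,70],"dr": [0,0,0.043],"jaw": 0.5}
    - {"slide": [-23,4,100],"dr": [0,0,0.043],"jaw": 0.5}
    - {"slide": [-23,4,118],"dr": [0,0,0.043],"jaw": 0.5}
    - {"slide": [-23,4,126],"dr": [0,0,0.043],"jaw": 0.5}
    - {"slide": [-23,4,126],"dr": [0,0,0.043],"jaw": 0.5}
    - {"slide": [-23,4,126],"dr": [0,0,0.043],"jaw": 0.5}

```text
t: 10.85
tool_pos: [0.5462, -0.145, 0.2066]
orientation: [1.049, 2.96, 0.0]
force: [-0.2, 0.3, 0.4]
opening: 0.0465
gripper_force: 0.0
```

```bash
python3 - <<'E'
from h import *
D=down(np.deg2rad(51.05)); g=(.5459,-.1439)
plan([('grip',(*g,.019),.186,D)])
E
```

```text
t 10.85 q [-0.35  0.22  1.76  0.    1.15 -1.24] open 0.0465 F [-0.2  0.3  0.4]
grip slide [0.9 0.6 1.6] dr [ 0.0004  0.0012 -0.0013] tcp [ 0.546 -0.144  0.205]
```

servo_tool:
  increments:
    - {"slide": [0.5,0.5,1.2],"dr": [0,0,0],"jaw": 0.95}
    - {"slide": [0.5,0.5,1.2],"dr": [0,0,0],"jaw": 0.95}
    - {"slide": [0.5,0.5,1.2],"dr": [0,0,0],"jaw": 0.95}
    - {"slide": [0.5,0.5,1.2],"dr": [0,0,0],"jaw": 0.95}
    - {"slide": [0.5,0.5,1.2],"dr": [0,0,0],"jaw": 0.95}
    - {"slide": [0.5,0.5,1.2],"dr": [0,0,0],"jaw": 0.95}
    - {"slide": [0.5,0.5,1.2],"dr": [0,0,0],"jaw": 0.95}
    - {"slide": [0.5,0.5,1.2],"dr": [0,0,0],"jaw": 0.95}
  force: 40

```text
t: 11.65
tool_pos: [0.5457, -0.1446, 0.2046]
orientation: [1.05, 2.961, -0.0]
force: [-0.7, -0.4, 2.0]
opening: 0.0138
gripper_force: 40.0
```

```bash
python3 - <<'E'
from h import *
plan([])
T=lambda B,th,l:np.array([B-168*np.cos(th)+188*np.sin(th), l+168*np.sin(th)+188*np.cos(th)])
t0=T(100,0,0)
for B,th,l in [(100,.1,4),(98,.2,7),(80,.25,8),(60,.32,9),(45,.38,11),(30,.45,12),(0,.5,13),(-45,.5,15),(-60,.5,60)]:
    dw,dh=T(B,th,l)-t0; print((B,th,l),'slide',round(-dw,1),0,round(-dh,1),'| top@mouth',round(l+B*np.tan(th)+9.5/np.cos(th),1),'under@front',round(l+(B+127)*np.tan(th),1))
E
```

```text
t 11.65 q [-0.35  0.22  1.77 -0.    1.15 -1.24] open 0.0138 F [-0.7 -0.4  2. ]
(100, 0.1, 4) slide -19.6 0 -19.8 | top@mouth 23.6 under@front 26.8
(98, 0.2, 7) slide -38.7 0 -36.6 | top@mouth 36.6 under@front 52.6
(80, 0.25, 8) slide -31.7 0 -43.7 | top@mouth 38.2 under@front 60.9
(60, 0.32, 9) slide -27.7 0 -52.3 | top@mouth 38.9 under@front 71.0
(45, 0.38, 11) slide -26.7 0 -59.9 | top@mouth 39.2 under@front 79.7
(30, 0.45, 12) slide -28.5 0 -66.4 | top@mouth 37.0 under@front 87.8
(0, 0.5, 13) slide -10.7 0 -70.5 | top@mouth 23.8 under@front 82.4
(-45, 0.5, 15) slide 34.3 0 -72.5 | top@mouth 1.2 under@front 59.8
(-60, 0.5, 60) slide 49.3 0 -117.5 | top@mouth 38.0 under@front 96.6
```

servo_tool:
  increments:
    - {"slide": [-10,0,-11],"dr": [0,0.05,0],"jaw": 0.95}
    - {"slide": [-19.5,0,-20],"dr": [0,0.1,0],"jaw": 0.95}
    - {"slide": [-29,0,-28.5],"dr": [0,0.15,0],"jaw": 0.95}
    - {"slide": [-38.5,0,-36.5],"dr": [0,0.2,0],"jaw": 0.95}
    - {"slide": [-35,0,-40],"dr": [0,0.225,0],"jaw": 0.95}
    - {"slide": [-32,0,-43.5],"dr": [0,0.25,0],"jaw": 0.95}
    - {"slide": [-32,0,-43.5],"dr": [0,0.25,0],"jaw": 0.95}
    - {"slide": [-32,0,-43.5],"dr": [0,0.25,0],"jaw": 0.95}

```text
t: 12.45
tool_pos: [0.57, -0.1643, 0.2476]
orientation: [-0.97, -2.736, -0.122]
force: [-0.2, 0.0, 0.5]
opening: 0.0138
gripper_force: 40.0
```

```bash
python3 - <<'E'
from h import *
plan([])
im,d,p=cam('side');im2,_,_=cam('scene')
r=lambda x:cv2.resize(x,(400,300),interpolation=cv2.INTER_CUBIC)
save('e1.png',np.hstack([r(im[170:260,240:360]),r(im2[170:260,180:300])]))
E
```

```text
t 12.45 q [-0.39  0.36  1.53  0.07  1.49 -1.29] open 0.0138 F [-0.2  0.   0.5]
```

View pics/e1.png

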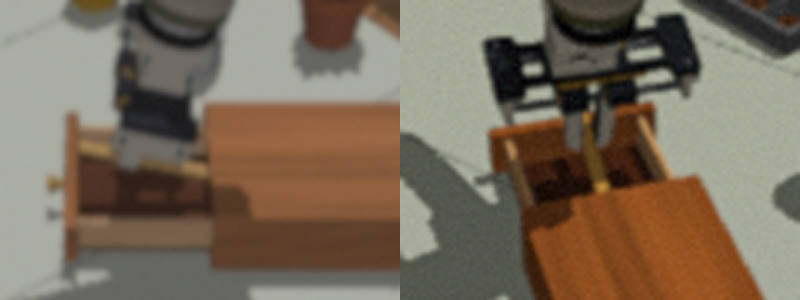

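Both views show the handle end raised near the front panel and the spoon tilting with the gripper, with no contact force. I'll continue the pull in the tilted tool frame.

```bash
python3 - <<'E'
from h import *
T=lambda B,th,l:np.array([B-168*np.cos(th)+188*np.sin(th), l+168*np.sin(th)+188*np.cos(th)])
t0=T(80,.25,8);c,s=np.cos(.25),np.sin(.25)
for B,th,l in [(60,.32,9),(45,.38,11),(30,.45,12),(15,.48,12.5),(0,.5,13),(-22,.5,14),(-45,.5,15),(-60,.5,60),(-60,.4,150)]:
    dw,dh=T(B,th,l)-t0; print(B,th,l,'slide',round(-(dw*c-dh*s),1),round(-(dw*s+dh*c),1),'dr y',round(th-.25,3))
E
```

```text
60 0.32 9 slide 6.1 -7.3 dr y 0.07
45 0.38 11 slide 8.9 -14.4 dr y 0.13
30 0.45 12 slide 8.7 -21.1 dr y 0.2
15 0.48 12.5 slide 16.8 -21.6 dr y 0.23
0 0.5 13 slide 27.0 -20.8 dr y 0.25
-22 0.5 14 slide 48.6 -16.3 dr y 0.25
-45 0.5 15 slide 71.1 -11.6 dr y 0.25
-60 0.5 60 slide 96.8 -51.5 dr y 0.25
-60 0.4 150 slide 140.8 -125.9 dr y 0.15
```

servo_tool:
  increments:
    - {"slide": [3,0,-3.5],"dr": [0,0.035,0],"jaw": 0.95}
    - {"slide": [6,0,-7.5],"dr": [0,0.07,0],"jaw": 0.95}
    - {"slide": [7.5,0,-11],"dr": [0,0.1,0],"jaw": 0.95}
    - {"slide": [9,0,-14.5],"dr": [0,0.13,0],"jaw": 0.95}
    - {"slide": [9,0,-18],"dr": [0,0.165,0],"jaw": 0.95}
    - {"slide": [9,0,-21],"dr": [0,0.2,0],"jaw": 0.95}
    - {"slide": [17,0,-21.5],"dr": [0,0.23,0],"jaw": 0.95}
    - {"slide": [27,0,-21],"dr": [0,0.25,0],"jaw": 0.95}
    - {"slide": [38,0,-18.5],"dr": [0,0.25,0],"jaw": 0.95}
    - {"slide": [49,0,-16.5],"dr": [0,0.25,0],"jaw": 0.95}
    - {"slide": [60,0,-14],"dr": [0,0.25,0],"jaw": 0.95}
    - {"slide": [71,0,-12],"dr": [0,0.25,0],"jaw": 0.95}
    - {"slide": [71,0,-12],"dr": [0,0.25,0],"jaw": 0.95}
    - {"slide": [71,0,-12],"dr": [0,0.25,0],"jaw": 0.95}

```text
t: 13.95
tool_pos: [0.5191, -0.123, 0.2773]
orientation: [-0.889, -2.509, -0.227]
force: [-0.2, 0.6, -1.1]
opening: 0.0139
gripper_force: 40.0
```

```bash
python3 - <<'E'
from h import *
plan([])
im,d,p=cam('side');im2,_,_=cam('scene')
r=lambda x:cv2.resize(x,(400,300),interpolation=cv2.INTER_CUBIC)
save('e2.png',np.hstack([r(im[170:260,240:360]),r(im2[170:260,180:300])]))
E
```

```text
t 13.95 q [-0.38  0.29  1.59  0.14  1.74 -1.28] open 0.0139 F [-0.2  0.6 -1.1]
```

View pics/e2.png

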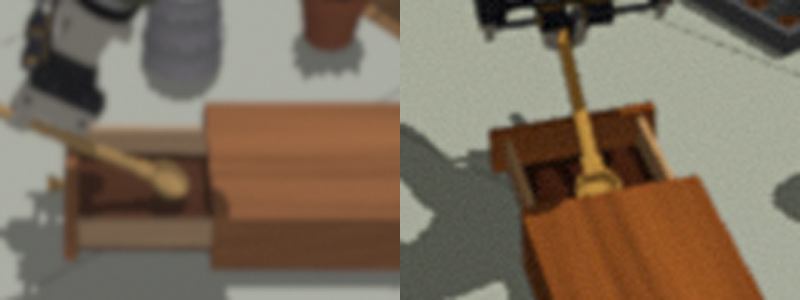

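The side view shows the bowl at (170,178), fully in the gap ahead of the board's edge (column 207). I'll lift straight up now.

servo_tool:
  increments:
    - {"slide": [10,0,-9],"dr": [0,0,0],"jaw": 0.95}
    - {"slide": [22,0,-22],"dr": [0,0,0],"jaw": 0.95}
    - {"slide": [32,0,-34],"dr": [0,0,0],"jaw": 0.95}
    - {"slide": [46,0,-60],"dr": [0,0,0],"jaw": 0.95}
    - {"slide": [63,0,-90],"dr": [0,0,0],"jaw": 0.95}
    - {"slide": [80,0,-121],"dr": [0,0,0],"jaw": 0.95}
    - {"slide": [96,0,-150],"dr": [0,0,0],"jaw": 0.95}
    - {"slide": [108,0,-172],"dr": [0,0,0],"jaw": 0.95}
    - {"slide": [108,0,-172],"dr": [0,0,0],"jaw": 0.95}
    - {"slide": [108,0,-172],"dr": [0,0,0],"jaw": 0.95}

```text
t: 15.05
tool_pos: [0.5097, -0.1154, 0.4812]
orientation: [-0.89, -2.511, -0.227]
force: [-0.1, -0.7, -1.2]
opening: 0.0133
gripper_force: 40.0
```

```bash
python3 - <<'E'
from h import *
s=read_state(); R0=R.from_rotvec(s['orientation']).as_matrix()
def bowl(p,Rm): return p+Rm@np.array([-.168,0,.184])
print('pos',s['tool_pos'].round(3),'bowl now',bowl(s['tool_pos'],R0).round(3),s['q'].round(2),s['opening'])
th=.3
for yaw in (51.05,):
    D=down(np.deg2rad(yaw)); Rt=D@R.from_rotvec([0,th,0]).as_matrix()
    tgt=np.array([.486,.242,.18]); tcp=tgt-Rt@np.array([-.168,0,.184])
    print(yaw,'slide',(R0.T@(tcp-s['tool_pos'])*1000).round(1),'dr',R.from_matrix(R0.T@Rt).as_rotvec().round(3),'tcp',tcp.round(3))
E
```

```text
pos [ 0.51  -0.115  0.481] bowl now [ 0.556 -0.153  0.239] [-0.37  0.13  1.39  0.17  2.09 -1.22] 0.013285404952868151
51.05 slide [271.1 262.3 233.6] dr [ 0.001 -0.197 -0.002] tcp [0.403 0.309 0.405]
```

servo_tool:
  increments:
    - {"slide": [10,10,9],"dr": [0,-0.01,0],"jaw": 0.95}
    - {"slide": [27,26,23],"dr": [0,-0.02,0],"jaw": 0.95}
    - {"slide": [46,44,40],"dr": [0,-0.03,0],"jaw": 0.95}
    - {"slide": [66,64,57],"dr": [0,-0.045,0],"jaw": 0.95}
    - {"slide": [86,83,74],"dr": [0,-0.06,0],"jaw": 0.95}
    - {"slide": [106,103,91],"dr": [0,-0.075,0],"jaw": 0.95}
    - {"slide": [126,122,109],"dr": [0,-0.09,0],"jaw": 0.95}
    - {"slide": [146,141,126],"dr": [0,-0.105,0],"jaw": 0.95}
    - {"slide": [166,161,143],"dr": [0,-0.12,0],"jaw": 0.95}
    - {"slide": [186,180,160],"dr": [0,-0.135,0],"jaw": 0.95}
    - {"slide": [206,199,178],"dr": [0,-0.15,0],"jaw": 0.95}
    - {"slide": [226,219,195],"dr": [0,-0.165,0],"jaw": 0.95}
    - {"slide": [244,236,210],"dr": [0,-0.18,0],"jaw": 0.95}
    - {"slide": [258,250,222],"dr": [0,-0.19,0],"jaw": 0.95}
    - {"slide": [267,258,230],"dr": [0,-0.197,0],"jaw": 0.95}
    - {"slide": [271,262,234],"dr": [0,-0.197,0],"jaw": 0.95}
    - {"slide": [271,262,234],"dr": [0,-0.197,0],"jaw": 0.95}
    - {"slide": [271,262,234],"dr": [0,-0.197,0],"jaw": 0.95}
    - {"slide": [271,262,234],"dr": [0,-0.197,0],"jaw": 0.95}

```text
t: 16.95
tool_pos: [0.4036, 0.3077, 0.4046]
orientation: [-0.955, -2.688, -0.146]
force: [-0.3, -0.8, 0.5]
opening: 0.0137
gripper_force: 40.0
```

```bash
python3 - <<'E'
from h import *
s=read_state(); R0=R.from_rotvec(s['orientation']).as_matrix()
print('bowl',(s['tool_pos']+R0@np.array([-.168,0,.184])).round(3),s['dq'].round(3))
out=[]
for n,(a,b,c,e) in dict(scene=(110,240,210,383),side=(100,230,150,323)).items():
    im,d,p=cam(n);W=world(d,p);I=im.astype(float)
    m=(d>0)&(I[...,0]>1.15*I[...,1])&(I[...,1]>1.25*I[...,2])&(I[...,0]>90)&(W[...,2]>.1)&(np.hypot(W[...,0]-.45,W[...,1]-.27)<.14)
    P=W[m];print(n,len(P),'z',np.percentile(P[:,2],[1,50,99]).round(3)); k=P[P[:,2]<np.percentile(P[:,2],15)];print('low end',k.mean(0).round(3))
    out.append(cv2.resize(im[a:b,c:e],(400,300),interpolation=cv2.INTER_CUBIC))
save('fin.png',np.hstack(out))
E
```

```text
bowl [0.485 0.241 0.179] [-0.002 -0.004 -0.003  0.001 -0.001  0.001]
scene 150 z [0.175 0.193 0.533]
low end [0.486 0.242 0.177]
side 221 z [0.176 0.204 0.586]
low end [0.496 0.241 0.179]
```

View pics/fin.png

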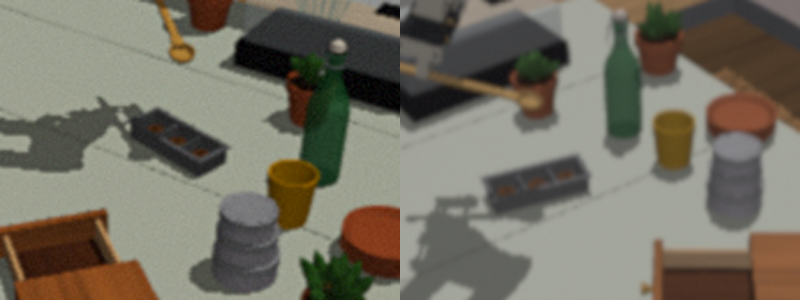

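The final views show a pellet in each cell (left crop: (155,128), (178,140), (201,153)). The spoon is held with its bowl at about (0.486, 0.242), z about 0.177, over the tray's middle. The tins, cup, bottle and herb pot are standing where they were. Handing in.

```bash
python3 -c "
from plant import *
print(close_job())"
```

```text
the job is handed in; nothing more can be done
None
```

I handed the job in at about 17 s of the 56 s: each tray cell holds a pellet, and the spoon is out of the drawer, held still with its bowl about 175 mm above the sill over the tray; the nearby tins, cup, bottle and herb pot look undisturbed (the mister was not in the final crops).

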